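# Set the eccentric roller of the carton lane

### The job

Turn the eccentric guide roller of the metal carton lane by its bar until the gap between roller and fence is just wide enough for the carton of thermometer sleeves (the narrow carton, taller than it is wide) with a few millimetres to spare, at most about one centimetre. Then check the gap with that carton: set it upright and lengthwise on the lane floor at the open near end, before the roller, and slide it along the floor through the gap, up to the end stop, and let go. Leave the roller at that setting and do not disturb the flat slide box or the small brown bottle.

Things in the scene. Friction and masses are not known exactly. Their poses are not given: they have to be found in the camera images.
- lane: Carton lane fixed to the table: aluminium plate 265x150 mm, its top (lane floor) 6 mm up. x runs along the lane from the open near end (-150 mm) to the end stop (inner face +105), y left, z up. Origin on the table, on the lane's centre line (y=0). Steel fence at left: inner face y=+23, top 22 mm up; end stop as high, y -31 to +31. On the other side the grey eccentric roller, pivot at x=0, y=-59 mm.
- bar (a point): Centre of the steel bar on top of the roller, on its upright pivot axis, 38 mm above the table. Bar: 44 mm long (y), 12 mm thick (x), from 24 to 52 mm above the table. Under it the roller: grey disc, radius 36 mm, top 22 mm above the table, its centre 16 mm off the pivot along the bar (+y).
- roller (a joint): Roller angle (rad), counterclockwise from above, limits 0 to 3.1. Starts at 0.2 to 0.6: gap too narrow. Stiff (0.12 N m), stays as left. At 0 the bar lies across the lane, disc bulging to the fence; at 1.57 along it, disc bulging to the near end: gap 46 mm, right for the carton. Gap in mm = 46 - 16 cos(angle). Wanted: 1.29 to 1.89 (gap 41.5 to 51 mm).
- carton_centre (a point): Centre of the carton of thermometer sleeves, the gauge: white and green box 41 mm wide (its x), 90 mm long (its y), 45 mm high (its z), standing loose on the table, about 50 g.
- slides_centre (a point): Centre of the beige box of microscope slides, 60 x 90 x 32 mm (its x, y, z), flat and wider than the carton: a bystander.
- vial_centre (a point): Centre, half-way up, of the small brown medicine bottle with white cap, 36 mm diameter, 75 mm high: a bystander.
Mind the look-alikes: they are no part of the job. What is shaped like the part that bears carton_centre but purple is not meant.

How it is judged:
On the way, in this order (a step that is already met when the one before it is completed fails the run):
1. the roller is turned to the right gap while the carton is still out of the lane (value of joint roller between 1.29 and 1.89 rad and horizontal distance between carton_centre and lane above 0.14 m), for 0.2 s.
2. the carton stands on the lane floor at the near end, before the roller (x of carton_centre in the frame of lane between -0.2 and -0.07 m and y of carton_centre in the frame of lane between -0.015 and 0.015 m and z of carton_centre in the frame of lane between 0.02 and 0.038 m), for 0.05 s.
3. the carton is in the gap, on the lane floor (x of carton_centre in the frame of lane between -0.04 and 0.01 m and y of carton_centre in the frame of lane between -0.015 and 0.015 m and z of carton_centre in the frame of lane between 0.02 and 0.038 m), for 0.05 s.
At the end, for the whole second after the job is handed in: Roller between 1.29 and 1.89 rad (gap 41.5 to 51 mm); the sleeve carton stands upright (10 degrees) on the lane floor past the roller, within 20 mm of the end stop, lengthwise (17 degrees), within 15 mm of the centre line (20 mm on the roller side); bystanders within 30 mm of their start (value of joint roller between 1.29 and 1.89 rad and x of carton_centre in the frame of lane between 0.04 and 0.067 m and y of carton_centre in the frame of lane between -0.02 and 0.015 m and z of carton_centre in the frame of lane between 0.02 and 0.038 m and angle between carton_centre's own z axis and vertical below 0.17 rad and angle between the y axis of carton_centre and the x axis of lane, either way round below 0.3 rad and distance of each of slides_centre, vial_centre from where it was at the start of the episode below 0.03 m); the robot touches nothing.
It fails at once if a bystander (slide box or brown bottle) is moved by more than 30 mm (distance of any of slides_centre, vial_centre from where it was at the start of the episode above 0.03 m).
It also fails if it takes over 64 s, if anything falls off the work surface, if the arm or the gripper's body presses on something with over 40 N, if the wrist force passes 120 N, or if a joint passes its speed limit or range.

### The arm

A 6-joint arm with a two-finger parallel gripper is mounted at the origin on a cart in front of the work surface, level with it; the furniture and walls round the work are solid. World frame = base frame: x ahead of the robot, y to its left, z up, the work surface at z = 0. Lengths are in m, angles in rad, forces in N, time in s.
With the tool pointing down it reaches from about 0.325 to 0.85 m from the base axis. Payload 15.5 kg.
Tool frame: the origin (TCP) lies at the very end of the fingers, on their centre line; the grasp point (between the pads) lies 19 mm behind it; z points along the fingers, y is the direction in which the jaws open and shut (so a half turn about z gives the same grasp; the last joint's range is limited). The gripper opens to 91 mm and grips with 3 to 60 N. Pads are 32 mm wide; open, the fingers measure 118 mm over their backs; the gripper's body (76 mm by 178 mm) begins 60 mm behind the grasp point.
Start: joints at [1.079, 0.494, 1.345, -0, 1.302, -0.096], TCP at [0.242, 0.576, 0.214] pointing down, gripper open.
Joint ranges: [-2.91, 2.91], [-0.82, 2.16], [0.22, 2.67], [-1.22, 4.37], [0.12, 2.79], [-3.08, 3.08]. Speed limits (rad/s): [1.89, 1.89, 2.57, 3.01, 3.01, 3.01].

### API

Orientations are given as a rotation vector (axis times angle).
In Python, from plant import telemetry, cams, ctrl gives the robot as it stands.
- The arm moves only by the tool servo_tool, never from a script. Its argument "rows" is a list of rows, each a list of 3 entries, a list of its own where there are three numbers: the closure, from -1 (fully open) to 1 (shut), so that 0 is half open, then the shift along the tool's x, y, z in units of 40 mm (1.0 is 40 mm), then the turn about the tool's z in units of 5 degrees (1.0 is 5 degrees). In form: [[grip, [dx, dy, dz], twist], ...]. A call has 1 to 8 rows; each row is the pose to reach, as a shift and turn from the pose commanded when the call began, along the tool's axes at that moment; what a row does not reach only later rows make up. A row lasts 1/12 s, in which the tool goes at most 41.7 mm and 7.16 degrees, less where a joint would pass 70% of its speed; a pose out of reach is approached as far as the arm can. A call with a gripper value outside its range is refused whole. The fingers move at their own pace and stop on an object; "squeeze" is the grip in N (left out, the last holds). Time passes only in rows, so rows that repeat a pose let the fingers close. It gives the time, the measured TCP pose, the force and the opening at its end, in the units of the state.
- telemetry.get_state(): the state, without advancing time (a new reading comes with each control period).
- cams.camera(name): name is "scene" or "top"; returns (picture, depth): 420x560x3 uint8, red, green, blue; 420x560 float32, m along the optical axis (not along the pixel's ray), 0 where there is no reading.
- cams.camera_model(name): a dict with "camera_matrix" (3x3 intrinsics, pixels), "R" (3x3) and "t" (3): a world point X has camera coordinates R X + t. Camera axes: x right, y down, z forward; pixel columns grow to the right and rows downward; lengths in m; the calibration is good to about 2 mm. A picture is of the moment at which its call begins. camera_model takes no time and is no camera call.
- ctrl.job_done(): hands the job in, once; it reports no verdict.
The state is a dict: "clock": time; "joint_pos": joint angles; "qvel": joint speeds; "joint_efforts": joint torques, N m; "eef_pos": TCP position; "eef_rot": TCP orientation; "contact_force": force on the tool from outside, world axes, zero at the start; "wrist_torque": the same for the moment, N m; "grip_width": finger opening in m.
Only numpy, scipy, OpenCV 4.12 (cv2) and the standard library are available. Lean on these libraries where they do the work, as an engineer would, in place of code of your own. Each camera call takes 0.05 s, during which the arm holds its last target. There are 200 camera calls.

## Working session

There is one attempt and no reset: what is moved stays moved. The work goes in short steps, Python scripts to look and compute and a tool call to move; the robot and the scene stay as the last step left them, time stands still between calls to the robot, and variables do not carry over. Pictures are saved under pics/ and viewed, about 8 in all and at most 12, crops included, and the job is handed in when it is done.

Besides the shell and the picture viewer there is one more tool, called after "Call:" by a JSON object that holds its "api" and its "payload", one argument or row to a line. servo_tool: Moves the arm, as the interface text tells. Its arguments: {"type":"object","properties":{"rows":{"type":"array","items":{"type":"array"}},"squeeze":{"type":"number"}},"required":["rows"]}

```bash
mkdir -p pics; ls; python3 - <<'E'
from plant import telemetry, cams
import cv2,numpy as np
s=telemetry.get_state();print({k:np.round(v,3).tolist() for k,v in s.items()})
for n in("top","scene"):
    p,d=cams.camera(n);np.savez(n+'0.npz',p=p,d=d);cv2.imwrite(f'pics/{n}0.png',p[:,:,::-1]);m=cams.camera_model(n);print(n,{k:np.round(v,3).tolist() for k,v in m.items()})
E
```

```text
pics
{'clock': 0.0, 'joint_pos': [1.079, 0.494, 1.346, -0.0, 1.303, -0.096], 'qvel': [0.001, -0.001, 0.0, 0.001, -0.001, 0.002], 'joint_efforts': [-0.003, -87.879, -38.185, 0.07, 0.053, -0.0], 'eef_pos': [0.241, 0.576, 0.213], 'eef_rot': [-0.619, -3.08, 0.002], 'contact_force': [0.662, 0.001, -0.131], 'wrist_torque': [0.042, 0.046, 0.041], 'grip_width': 0.091}
top {'camera_matrix': [[479.623, 0.0, 281.516], [0.0, 479.623, 209.385], [0.0, 0.0, 1.0]], 'R': [[0.013, -1.0, 0.025], [-0.996, -0.016, -0.089], [0.089, -0.024, -0.996]], 't': [0.005, 0.535, 1.123]}
scene {'camera_matrix': [[430.491, 0.0, 281.832], [0.0, 430.491, 204.875], [0.0, 0.0, 1.0]], 'R': [[0.716, -0.698, -0.023], [-0.482, -0.47, -0.74], [0.506, 0.54, -0.673]], 't': [-0.374, 0.314, 0.934]}
```

View pics/top0.png

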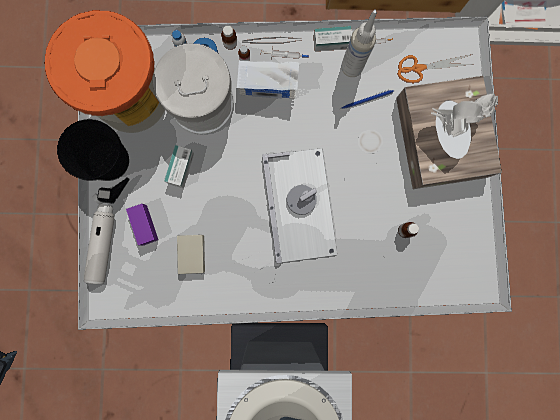

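View pics/scene0.png

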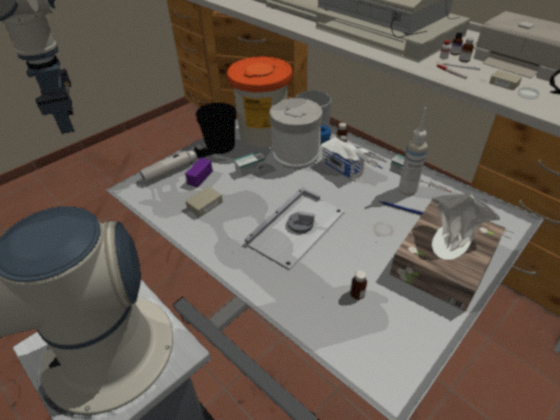

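Top view: candidates are the white/green box at (180,165), the purple look-alike (142,224), and a white/green flat box at (335,40). The beige slides box is at (190,254), the brown bottle at (407,231), the lane around (302,205). The box at (180,165) has the right shape, so I'll enlarge and measure it.

```bash
cat > h.py <<'E'
import numpy as np,cv2
from plant import cams
def ray(n,uv,z):
    m=cams.camera_model(n);K,R,t=[np.array(m[k]) for k in("camera_matrix","R","t")]
    uv=np.atleast_2d(uv).astype(float);r=np.c_[uv,np.ones(len(uv))]@np.linalg.inv(K).T@R;c=-R.T@t
    return c+r*((z-c[2])/r[:,2])[:,None]
def cloud(n,d):
    m=cams.camera_model(n);K,R,t=[np.array(m[k]) for k in("camera_matrix","R","t")]
    v,u=np.mgrid[:420,:560];r=np.stack([(u-K[0,2])/K[0,0],(v-K[1,2])/K[1,1],np.ones(u.shape)],-1)*d[...,None]
    return (r-t)@R
def rect(P):
    (c,s,a)=cv2.minAreaRect(P[:,:2].astype(np.float32)*1000);return np.round(c,1),np.round(s,1),round(a,1)
E
python3 - <<'E'
from h import *
f=np.load('top0.npz');p,d=f['p'],f['d'];X=cloud('top',d)
def reg(n,u0,u1,v0,v1,z0,z1):
    w=X[v0:v1,u0:u1].reshape(-1,3);w=w[(w[:,2]>z0)&(w[:,2]<z1)]
    print(n,len(w),rect(w),'z',np.percentile(w[:,2],[5,50,95]).round(4))
reg('table',220,250,250,300,-.02,.02)
reg('carton',155,205,135,200,.038,.06)
reg('purple',120,165,195,250,.03,.06)
reg('slides',170,210,225,285,.025,.045)
reg('vial',390,425,215,245,.06,.1)
reg('fence',255,345,145,270,.016,.027)
reg('bar',280,330,175,220,.035,.07)
reg('plate',255,345,145,270,.0035,.03)
reg('flat',305,355,25,52,.01,.06)
a=cv2.resize(p[130:280,120:220,::-1],None,fx=4,fy=4,interpolation=cv2.INTER_CUBIC)
b=cv2.resize(p[140:275,250:350,::-1],None,fx=4,fy=4,interpolation=cv2.INTER_CUBIC)
c=np.zeros((600,800,3),np.uint8);c[:,:400]=a;c[:540,400:]=b;cv2.imwrite('pics/c.png',c)
E
```

```text
table 1497 (array([377.6, 123.5]), array([117.9,  70.2]), 1.2) z [-0.0041 -0.0007  0.0029]
carton 669 (array([633.7, 260.5]), array([42.1, 90.4]), 75.0) z [0.0407 0.0442 0.0477]
purple 727 (array([494. , 342.5]), array([91.2, 41.6]), 21.0) z [0.038  0.0443 0.0476]
slides 999 (array([425.7, 226.7]), array([89.5, 61. ]), 2.0) z [0.0281 0.0317 0.0352]
vial 97 (array([ 490.7, -288.1]), array([23., 21.]), 88.2) z [0.0663 0.0741 0.078 ]
fence 1265 (array([546.5, -13.7]), array([263.8, 116. ]), 8.3) z [0.0177 0.0216 0.0251]
bar 103 (array([568.7, -47.5]), array([12.2, 43.5]), 32.4) z [0.0418 0.0509 0.0546]
plate 5882 (array([544.6, -32.1]), array([304.4, 216.5]), 0.4) z [0.0039 0.0068 0.0232]
flat 799 (array([969.3, -95.7]), array([ 65.8, 109.8]), 1.4) z [0.0142 0.0435 0.0473]
```

View pics/c.png

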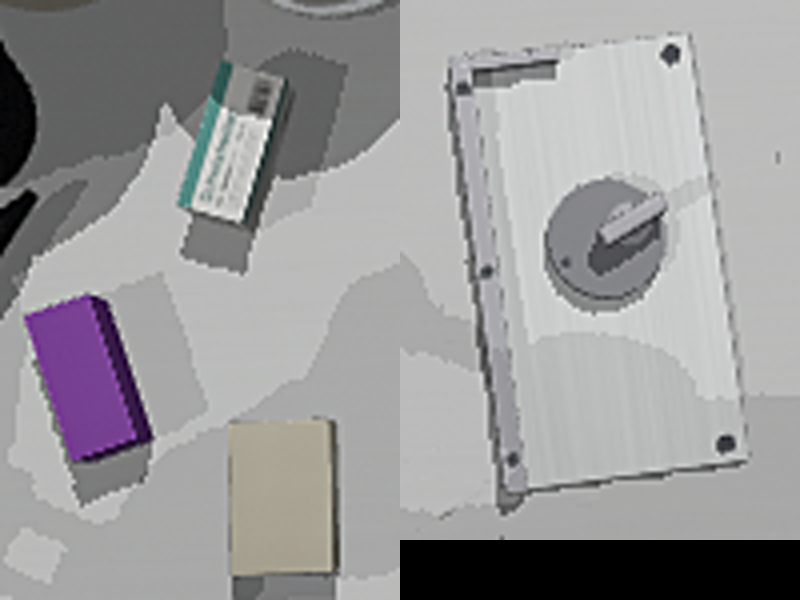

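The crop confirms it: the white/green box at (180,165) measures 42x90 mm with its top at 44 mm, so it is the carton. The purple one is the look-alike and (335,40) is another item. Next: the lane fit and the first move.

```bash
cat >> h.py <<'E'
from scipy.spatial.transform import Rotation as Ro
def lanefit(X):
    w=X[145:270,250:350].reshape(-1,3);pv=np.array([.5687,-.0475]);th=np.radians(8.)
    for i in range(4):
        ex=np.array([np.cos(th),np.sin(th)]);ey=np.array([-ex[1],ex[0]])
        q=(w[:,:2]-pv)@np.c_[ex,ey];q[:,1]-=.059  # lane coords from pivot
        f=w[(w[:,2]>.017)&(w[:,2]<.027)&(q[:,1]>.017)&(q[:,1]<.05)&(abs(q[:,0]+.02)<.11)]
        vx,vy,cx,cy=cv2.fitLine(f[:,:2].astype(np.float32),cv2.DIST_HUBER,0,1e-4,1e-4).ravel()
        th=np.arctan2(vy,vx) if vx>0 else np.arctan2(-vy,-vx)
    fy=q[(w[:,2]>.017)&(w[:,2]<.027)&(abs(q[:,0]+.02)<.1)&(q[:,1]>.01),1]
    pl=q[(w[:,2]>.0035)&(w[:,2]<.0085)]
    print('lane yaw deg',np.degrees(th),'fence y pct',np.percentile(fy,[2,10,50,90,98]).round(4),'n',len(f))
    print('plate x',np.percentile(pl[:,0],[1,3,97,99]).round(4),'y',np.percentile(pl[:,1],[1,3,97,99]).round(4))
    print('origin',pv+0.059*ey)
    return th,pv+0.059*ey
E
python3 - <<'E'
from h import *
d=np.load('top0.npz')['d'];lanefit(cloud('top',d))
p=np.load('top0.npz')['p']
# bar-top hull by depth: second estimate, z>45mm
X=cloud('top',d)[175:220,280:330].reshape(-1,3)
for z in(.03,.04,.046):print(rect(X[(X[:,2]>z)&(X[:,2]<.07)]))
# scene camera estimate
s=np.load('scene0.npz');Y=cloud('scene',s['d']);w=Y[195:245,270:330].reshape(-1,3)
for z in(.04,.046):
  b=w[(w[:,2]>z)&(w[:,2]<.06)];print('scene',len(b),rect(b) if len(b)>3 else 0)
from plant import telemetry
t=telemetry.get_state();R=Ro.from_rotvec(t['eef_rot']).as_matrix();print(R.round(3))
a=np.radians(32.4)
print('units',((np.array([.5687,-.0475,.13])-t['eef_pos'])@R/.04).round(2),'tool y yaw',np.degrees(np.arctan2(R[1,1],R[0,1])))
E
```

```text
lane yaw deg 8.344692 fence y pct [0.0229 0.024  0.0293 0.0344 0.0355] n 487
plate x [-0.1533 -0.146   0.1046  0.1117] y [-0.1352 -0.1122  0.022   0.0575]
origin [0.56013745 0.01087536]
(array([568.7, -47.5]), array([12.2, 43.6]), 32.3)
(array([568.7, -47.5]), array([12.1, 43.5]), 31.9)
(array([568.9, -47.6]), array([12., 43.]), 32.6)
scene 102 (array([567.1, -47.1]), array([14.4, 41.8]), 35.3)
scene 76 (array([567.1, -47.1]), array([14.4, 41.8]), 35.7)
[[-0.922  0.386 -0.001]
 [ 0.386  0.922 -0.001]
 [ 0.    -0.001 -1.   ]]
units [-13.57 -11.21   2.1 ] tool y yaw 67.26523392221871
```

Call:
{"api": "servo_tool", "payload": {
  "rows": [
    [-1, [-1, -0.83, 0], 1],
    [-1, [-2, -1.65, 0], 2],
    [-1, [-3, -2.5, 0], 3],
    [-1, [-4, -3.3, 0], 4],
    [-1, [-5, -4.1, 0], 5],
    [-1, [-6, -5, 0], 6],
    [-1, [-6.5, -5.4, 0], 7],
    [-1, [-7, -5.8, 0], 7]
  ],
  "squeeze": 30
}}

```text
clock: 0.77
eef_pos: [0.3963, 0.2792, 0.2138]
eef_rot: [-1.525, -2.747, 0.0]
contact_force: [1.7, 1.7, 0.2]
grip_width: 0.091
```

```bash
cat > go.py <<'E'
import sys
from h import *
from plant import telemetry
def go(x,y,z,yaw):
    t=telemetry.get_state();R=Ro.from_rotvec(t['eef_rot']).as_matrix()
    c=np.degrees(np.arctan2(R[1,1],R[0,1]));dy=(c-yaw+90)%180-90
    print('clock',t['clock'],'pos',np.round(t['eef_pos'],4),'yaw',c.round(2),'tilt',R[:,2].round(3),'F',np.round(t['contact_force'],1),'w',round(t['grip_width'],4),'j6',np.round(t['joint_pos'][5],2))
    print('units',((np.array([x,y,z])-t['eef_pos'])@R/.04).round(3),'twist',(dy/5).round(2))
go(*map(float,sys.argv[1:5]))
E
python3 go.py .5687 -.0475 .1 32.4
```

```text
clock 0.7667 pos [0.3963 0.2792 0.2138] yaw 31.93 tilt [-0. -0. -1.] F [1.7 1.7 0.2] w 0.091 j6 -0.07
units [-9.21  -0.66   2.846] twist -0.09
```

Call:
{"api": "servo_tool", "payload": {
  "rows": [
    [-1, [-1, -0.1, 0], 0],
    [-1, [-2, -0.2, 0], 0],
    [-1, [-3, -0.2, 0.3], 0],
    [-1, [-4, -0.3, 0.6], 0],
    [-1, [-5, -0.4, 1], 0],
    [-1, [-6, -0.5, 1.4], 0],
    [-1, [-7, -0.6, 1.8], 0],
    [-1, [-7, -0.6, 1.8], 0]
  ]
}}

```text
clock: 1.43
eef_pos: [0.5267, 0.0267, 0.1396]
eef_rot: [-1.521, -2.748, 0.002]
contact_force: [-0.7, 0.0, 0.0]
grip_width: 0.0914
```

```bash
python3 go.py .5687 -.0475 .1 32.4
```

```text
clock 1.4333 pos [0.5267 0.0267 0.1396] yaw 32.08 tilt [-0.001 -0.001 -1.   ] F [-0.7  0.   0. ] w 0.0914 j6 -0.62
units [-2.129 -0.093  0.989] twist -0.06
```

Call:
{"api": "servo_tool", "payload": {
  "rows": [
    [-1, [-1, -0.05, 0.3], 0],
    [-1, [-2.13, -0.1, 0.7], 0],
    [-1, [-2.13, -0.1, 1.2], 0],
    [-1, [-2.13, -0.1, 1.5], 0],
    [-1, [-2.13, -0.1, 1.5], 0],
    [-1, [-2.13, -0.1, 1.5], 0]
  ]
}}

```text
clock: 1.93
eef_pos: [0.5667, -0.0425, 0.0815]
eef_rot: [-1.516, -2.75, 0.001]
contact_force: [0.6, 0.5, 0.4]
grip_width: 0.091
```

```bash
python3 go.py .5687 -.0475 .029 32.4
```

```text
clock 1.9333 pos [ 0.5667 -0.0425  0.0815] yaw 32.26 tilt [-0.002  0.    -1.   ] F [0.6 0.5 0.4] w 0.091 j6 -0.74
units [-0.134 -0.021  1.313] twist -0.03
```

Call:
{"api": "servo_tool", "payload": {
  "rows": [
    [-1, [-0.08, -0.02, 0.3], 0],
    [-1, [-0.08, -0.02, 0.7], 0],
    [-1, [-0.08, -0.02, 1.0], 0],
    [-1, [-0.08, -0.02, 1.25], 0],
    [-1, [-0.08, -0.02, 1.25], 0],
    [-1, [-0.08, -0.02, 1.25], 0]
  ]
}}

```text
clock: 2.43
eef_pos: [0.5683, -0.0456, 0.032]
eef_rot: [-1.516, -2.751, 0.0]
contact_force: [-0.1, 0.7, 0.9]
grip_width: 0.0909
```

```bash
python3 go.py .5687 -.0475 .029 32.4
```

```text
clock 2.4333 pos [ 0.5683 -0.0456  0.032 ] yaw 32.29 tilt [-0.  0. -1.] F [-0.1  0.7  0.9] w 0.0909 j6 -0.75
units [-0.047 -0.017  0.075] twist -0.02
```

Close on the bar.

Call:
{"api": "servo_tool", "payload": {
  "rows": [
    [0, [-0.05, -0.02, 0.02], 0],
    [1, [-0.05, -0.02, 0.02], 0],
    [1, [-0.05, -0.02, 0.02], 0],
    [1, [-0.05, -0.02, 0.02], 0],
    [1, [-0.05, -0.02, 0.02], 0],
    [1, [-0.05, -0.02, 0.02], 0],
    [1, [-0.05, -0.02, 0.02], 0],
    [1, [-0.05, -0.02, 0.02], 0]
  ],
  "squeeze": 30
}}

```text
clock: 3.1
eef_pos: [0.5687, -0.0479, 0.0311]
eef_rot: [-1.517, -2.751, 0.0]
contact_force: [-0.6, 0.5, -0.5]
grip_width: 0.0406
```

```bash
python3 go.py .5687 -.0475 .029 32.4
```

```text
clock 3.1 pos [ 0.5687 -0.0479  0.0311] yaw 32.26 tilt [-0. -0. -1.] F [-0.6  0.5 -0.5] w 0.0406 j6 -0.75
units [0.009 0.006 0.053] twist -0.03
```

Call:
{"api": "servo_tool", "payload": {
  "rows": [
    [1, [0, 0, 0], 0],
    [1, [0, 0, 0], 0],
    [1, [0, 0, 0], 0],
    [1, [0, 0, 0], 0],
    [1, [0, 0, 0], 0],
    [1, [0, 0, 0], 0],
    [1, [0, 0, 0], 0],
    [1, [0, 0, 0], 0]
  ],
  "squeeze": 30
}}

```text
clock: 3.77
eef_pos: [0.5703, -0.0471, 0.0312]
eef_rot: [1.516, 2.749, 0.004]
contact_force: [9.5, 10.3, -6.8]
grip_width: 0.012
```

```bash
python3 go.py .5687 -.0475 .029 106
```

```text
clock 3.7667 pos [ 0.5703 -0.0471  0.0312] yaw 32.25 tilt [ 0.003  0.001 -1.   ] F [ 9.5 10.3 -6.8] w 0.012 j6 -0.75
units [ 0.013 -0.041  0.055] twist -14.75
```

Call:
{"api": "servo_tool", "payload": {
  "rows": [
    [1, [0, 0.05, 0], 0],
    [1, [0, 0.06, 0], -1],
    [1, [0, 0.06, 0], -2],
    [1, [0, 0.06, 0], -3],
    [1, [0, 0.06, 0], -4],
    [1, [0, 0.06, 0], -5],
    [1, [0, 0.06, 0], -6],
    [1, [0, 0.06, 0], -7]
  ]
}}

```text
clock: 4.43
eef_pos: [0.5704, -0.0469, 0.0311]
eef_rot: [-0.613, -3.081, 0.001]
contact_force: [-2.2, -2.2, 2.5]
grip_width: 0.0122
```

```bash
python3 go.py .5703 -.0465 .031 105.7
```

```text
clock 4.4333 pos [ 0.5704 -0.0469  0.0311] yaw 67.51 tilt [-0.001 -0.    -1.   ] F [-2.2 -2.2  2.5] w 0.0122 j6 -1.36
units [0.007 0.007 0.003] twist -7.64
```

Call:
{"api": "servo_tool", "payload": {
  "rows": [
    [1, [0, 0, 0], -1.2],
    [1, [0, 0, 0], -2.4],
    [1, [0, 0, 0], -3.6],
    [1, [0, 0, 0], -4.8],
    [1, [0, 0, 0], -6],
    [1, [0, 0, 0], -7.2],
    [1, [0, 0, 0], -7.6],
    [1, [0, 0, 0], -7.6]
  ]
}}

```text
clock: 5.1
eef_pos: [0.5705, -0.0469, 0.0311]
eef_rot: [0.42, -3.113, 0.0]
contact_force: [-2.2, -3.2, 2.3]
grip_width: 0.0118
```

```bash
python3 go.py .5703 -.0465 .031 105.7
```

```text
clock 5.1 pos [ 0.5705 -0.0469  0.0311] yaw 105.38 tilt [-0.001 -0.    -1.   ] F [-2.2 -3.2  2.3] w 0.0118 j6 -2.02
units [0.002 0.01  0.003] twist -0.06
```

Call:
{"api": "servo_tool", "payload": {
  "rows": [
    [-1, [0, 0, 0], 0],
    [-1, [0, 0, 0], 0],
    [-1, [0, 0, 0], 0],
    [-1, [0, 0, 0], 0],
    [-1, [0, 0, -0.8], 0],
    [-1, [0, 0, -1.6], 0],
    [-1, [0, 0, -2.4], 0],
    [-1, [0, 0, -3], 0]
  ]
}}

```text
clock: 5.77
eef_pos: [0.5711, -0.0466, 0.1536]
eef_rot: [-0.416, 3.112, -0.001]
contact_force: [1.4, -0.6, 0.1]
grip_width: 0.0624
```

```bash
python3 go.py .6355 .261 .15 75
```

```text
clock 5.7667 pos [ 0.5711 -0.0466  0.1536] yaw 105.24 tilt [ 0.002 -0.    -1.   ] F [ 1.4 -0.6  0.1] w 0.0624 j6 -2.02
units [-3.573  6.998  0.09 ] twist 6.05
```

Call:
{"api": "servo_tool", "payload": {
  "rows": [
    [-1, [-0.4, 0.85, 0], 1],
    [-1, [-0.8, 1.7, 0], 2],
    [-1, [-1.2, 2.5, 0], 3],
    [-1, [-1.7, 3.4, 0], 4],
    [-1, [-2.1, 4.2, 0], 5],
    [-1, [-2.5, 5, 0], 6],
    [-1, [-2.8, 5.6, 0], 6],
    [-1, [-2.8, 5.6, 0], 6]
  ]
}}

```text
clock: 6.43
eef_pos: [0.6202, 0.2039, 0.151]
eef_rot: [0.399, 3.115, 0.002]
contact_force: [-1.1, 0.1, -0.4]
grip_width: 0.0913
```

```bash
python3 go.py .6355 .261 .1 75; python3 - <<'E'
from h import *
d=np.load('top0.npz')['d'];X=cloud('top',d).reshape(-1,3);ok=(d.ravel()>0)
q=(X[:,:2]-[.6355,.261])@np.array([[np.cos(np.radians(75)),-np.sin(np.radians(75))],[np.sin(np.radians(75)),np.cos(np.radians(75))]])
# q0 along jaws, q1 along -15deg... 
m=ok&(X[:,2]>.06)&(abs(q[:,0])<.2)&(abs(q[:,1])<.2)
for z0 in(.06,.1):
  k=m&(X[:,2]>z0);print(z0,k.sum(),[ (np.round(x*1000).astype(int).tolist(),np.round(b*1000).astype(int).tolist()) for x,b in sorted(zip(X[k],q[k]),key=lambda e:np.hypot(*e[1]))[:3]])
  k2=k&(abs(q[:,0])<.1)&(abs(q[:,1])<.06);print(' in body footprint',k2.sum())
E
```

```text
clock 6.4333 pos [0.6202 0.2039 0.151 ] yaw 75.4 tilt [ 0.001  0.001 -1.   ] F [-1.1  0.1 -0.4] w 0.0913 j6 -1.09
units [-0.009  1.475  1.276] twist 0.08
0.06 11909 [([716, 236, 155], [-3, -84]), ([716, 235, 139], [-5, -84]), ([717, 238, 143], [-1, -84])]
 in body footprint 69
0.1 11014 [([716, 236, 155], [-3, -84]), ([716, 235, 139], [-5, -84]), ([717, 238, 143], [-1, -84])]
 in body footprint 69
```

```bash
python3 - <<'E'
from h import *
f=np.load('top0.npz');d=f['d'];X=cloud('top',d).reshape(-1,3)
a=np.radians(75);q=(X[:,:2]-[.6355,.261])@np.array([[np.cos(a),-np.sin(a)],[np.sin(a),np.cos(a)]])
k=(d.ravel()>0)&(X[:,2]>.06)&(abs(q[:,0])<.12)&(abs(q[:,1])<.07)
i=np.where(k)[0];print(X[k].min(0),X[k].max(0),q[k].min(0),q[k].max(0),'u',(i%560).min(),(i%560).max(),'v',(i//560).min(),(i//560).max())
E
```

```text
[0.59886432 0.31815078 0.06021662] [0.73333266 0.39374542 0.24695229] [ 0.07754233 -0.0699536 ] [0.11999182 0.06974439] u 105 142 v 96 173
```

```bash
python3 - <<'E'
from h import *
f=np.load('top0.npz');d=f['d'];X=cloud('top',d).reshape(-1,3)
a=np.radians(75);q=(X[:,:2]-[.6355,.261])@np.array([[np.cos(a),-np.sin(a)],[np.sin(a),np.cos(a)]])
k=(d.ravel()>0)&(X[:,2]>.05)&(q[:,0]>.05)&(q[:,0]<.16)&(abs(q[:,1])<.12)
for lo in np.arange(-.1,.1,.02):
    b=k&(q[:,1]>=lo)&(q[:,1]<lo+.02)
    if b.sum(): print('back',round(lo,2),'n',b.sum(),'min q0',q[b,0].min().round(3),'z at q0<.1',np.percentile(X[b&(q[:,0]<.1),2],[0,50,100]).round(3) if (b&(q[:,0]<.1)).any() else '-')
s=np.load('scene0.npz');Y=cloud('scene',s['d']).reshape(-1,3);q=(Y[:,:2]-[.6355,.261])@np.array([[np.cos(a),-np.sin(a)],[np.sin(a),np.cos(a)]])
k=(s['d'].ravel()>0)&(Y[:,2]>.05)&(q[:,0]>.05)&(q[:,0]<.2)&(abs(q[:,1])<.1)
for lo in np.arange(-.1,.1,.02):
    b=k&(q[:,1]>=lo)&(q[:,1]<lo+.02)
    if b.sum(): print('scene back',round(lo,2),b.sum(),q[b,0].min().round(3),Y[b,2].max().round(3))
E
```

```text
back -0.1 n 760 min q0 0.064 z at q0<.1 [0.052 0.182 0.246]
back -0.08 n 751 min q0 0.071 z at q0<.1 [0.051 0.22  0.246]
back -0.06 n 726 min q0 0.085 z at q0<.1 [0.22  0.236 0.244]
back -0.04 n 252 min q0 0.108 z at q0<.1 -
back -0.02 n 46 min q0 0.114 z at q0<.1 -
back 0.0 n 59 min q0 0.107 z at q0<.1 -
back 0.02 n 74 min q0 0.105 z at q0<.1 -
back 0.04 n 85 min q0 0.106 z at q0<.1 -
back 0.06 n 88 min q0 0.115 z at q0<.1 -
back 0.08 n 57 min q0 0.128 z at q0<.1 -
scene back -0.1 484 0.063 0.253
scene back -0.08 516 0.069 0.251
scene back -0.06 703 0.084 0.247
scene back -0.04 214 0.102 0.249
scene back -0.02 66 0.116 0.138
scene back 0.0 98 0.107 0.138
scene back 0.02 123 0.104 0.139
scene back 0.04 136 0.106 0.137
scene back 0.06 160 0.111 0.139
scene back 0.08 159 0.123 0.138
```

```bash
python3 go.py .6278 .2632 .024 75
```

```text
clock 6.4333 pos [0.6202 0.2039 0.151 ] yaw 75.4 tilt [ 0.001  0.001 -1.   ] F [-1.1  0.1 -0.4] w 0.0913 j6 -1.09
units [0.192 1.476 3.176] twist 0.08
```

Call:
{"api": "servo_tool", "payload": {
  "rows": [
    [-1, [0.1, 0.75, 0], 0.1],
    [-1, [0.2, 1.47, 0.3], 0.1],
    [-1, [0.2, 1.47, 0.9], 0.1],
    [-1, [0.2, 1.47, 1.4], 0.1],
    [-1, [0.2, 1.47, 1.8], 0.1],
    [-1, [0.2, 1.47, 1.8], 0.1],
    [-1, [0.2, 1.47, 1.8], 0.1]
  ]
}}

```text
clock: 7.02
eef_pos: [0.6266, 0.2575, 0.0787]
eef_rot: [-0.417, -3.112, 0.001]
contact_force: [0.8, -0.3, 0.8]
grip_width: 0.0911
```

```bash
python3 go.py .6278 .2632 .024 75
```

```text
clock 7.0167 pos [0.6266 0.2575 0.0787] yaw 74.75 tilt [-0.002 -0.    -1.   ] F [ 0.8 -0.3  0.8] w 0.0911 j6 -1.0
units [0.006 0.146 1.367] twist -0.05
```

Call:
{"api": "servo_tool", "payload": {
  "rows": [
    [-1, [0, 0.1, 0.4], 0],
    [-1, [0, 0.1, 0.8], 0],
    [-1, [0, 0.1, 1.1], 0],
    [-1, [0, 0.1, 1.33], 0],
    [-1, [0, 0.1, 1.33], 0],
    [-1, [0, 0.1, 1.33], 0]
  ]
}}

```text
clock: 7.52
eef_pos: [0.6282, 0.2616, 0.0262]
eef_rot: [-0.417, -3.114, 0.0]
contact_force: [-0.0, -0.6, 0.2]
grip_width: 0.0916
```

```bash
python3 go.py .6278 .2632 .024 75
```

```text
clock 7.5167 pos [0.6282 0.2616 0.0262] yaw 74.75 tilt [-0. -0. -1.] F [-0.  -0.6  0.2] w 0.0916 j6 -1.0
units [0.02  0.037 0.056] twist -0.05
```

Call:
{"api": "servo_tool", "payload": {
  "rows": [
    [1, [0, 0.02, 0.03], 0],
    [1, [0, 0.02, 0.03], 0],
    [1, [0, 0.02, 0.03], 0],
    [1, [0, 0.02, 0.03], 0],
    [1, [0, 0.02, 0.03], 0],
    [1, [0, 0.02, 0.03], 0],
    [1, [0, 0.02, 0.03], 0],
    [1, [0, 0.02, 0.03], 0]
  ],
  "squeeze": 15
}}

```text
clock: 8.18
eef_pos: [0.6283, 0.2625, 0.0247]
eef_rot: [0.416, 3.114, 0.0]
contact_force: [-0.4, -0.3, 1.7]
grip_width: 0.0413
```

Call:
{"api": "servo_tool", "payload": {
  "rows": [
    [1, [0, 0, 0], 0],
    [1, [0, 0, 0], 0],
    [1, [0, 0, 0], 0],
    [1, [0, 0, 0], 0]
  ]
}}

```text
clock: 8.52
eef_pos: [0.6283, 0.2625, 0.0247]
eef_rot: [0.416, 3.114, 0.0]
contact_force: [0.5, -0.2, 0.7]
grip_width: 0.0411
```

```bash
python3 go.py .6278 .2632 .024 75; python3 - <<'E'
from plant import cams
import cv2
p,d=cams.camera('scene');cv2.imwrite('pics/s1.png',cv2.resize(p[100:300,130:400,::-1],None,fx=2.9,fy=2.9))
E
```

```text
clock 8.5167 pos [0.6283 0.2625 0.0247] yaw 74.77 tilt [ 0. -0. -1.] F [ 0.5 -0.2  0.7] w 0.0411 j6 -1.0
units [0.017 0.014 0.019] twist -0.05
```

View pics/s1.png

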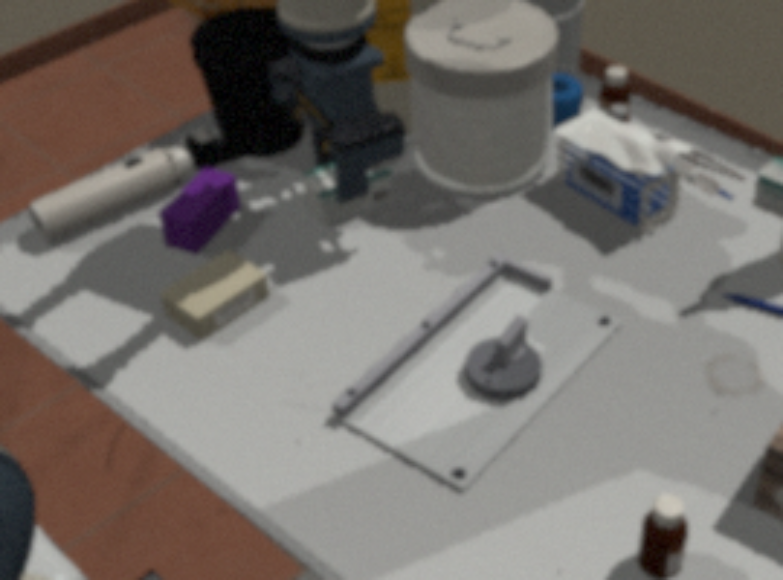

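Call:
{"api": "servo_tool", "payload": {
  "rows": [
    [1, [0, 0, -0.4], 0],
    [1, [0, 0, -1], 0],
    [1, [0, 0, -1.7], 0],
    [1, [0, 0, -2.2], 0],
    [1, [0, 0, -2.2], 0]
  ]
}}

```text
clock: 8.98
eef_pos: [0.6304, 0.2632, 0.1172]
eef_rot: [0.416, 3.108, 0.004]
contact_force: [1.5, -0.3, 0.7]
grip_width: 0.0409
```

```bash
python3 - <<'E'
from h import *
p,d=cams.camera('top');np.savez('top1.npz',p=p,d=d);X=cloud('top',d)
th,o=lanefit(X);w=X[175:220,280:330].reshape(-1,3);c,s,a=rect(w[(w[:,2]>.04)&(w[:,2]<.07)]);print('bar',c,s,a,'lane-rel',a-np.degrees(th))
ex=np.array([np.cos(th),np.sin(th)]);ey=np.array([-ex[1],ex[0]])
q=(w[:,:2]-o)@np.c_[ex,ey];k=(w[:,2]>.015)&(w[:,2]<.03)&(q[:,1]<.0);print('disc',q[k].min(0),q[k].max(0))
O=np.array([.5620,.0115]);print('near TCP',O-.115*ex-.001*ey,'end',O+.047*ex-.001*ey)
E
python3 go.py .4484 -.0062 .11 98.3
```

```text
lane yaw deg 8.329932 fence y pct [0.023  0.024  0.0293 0.0344 0.0354] n 481
plate x [-0.1502 -0.1456  0.1049  0.1122] y [-0.1381 -0.112   0.0221  0.0573]
origin [0.56015249 0.01087756]
bar [568.5 -47.5] [43.2 12.2] 16.4 lane-rel 8.070067
disc [-0.0515656  -0.09688547] [ 0.01765387 -0.02542609]
near TCP [ 0.44835809 -0.00614986] end [0.60864903 0.01731959]
clock 9.0333 pos [0.6295 0.2629 0.115 ] yaw 74.76 tilt [ 0.004  0.001 -1.   ] F [ 0.4  0.6 -1.1] w 0.0411 j6 -1.0
units [ 2.602 -7.68   0.099] twist -4.71
```

Call:
{"api": "servo_tool", "payload": {
  "rows": [
    [1, [0.3, -0.9, 0], -0.7],
    [1, [0.6, -1.8, 0], -1.4],
    [1, [0.95, -2.8, 0], -2.1],
    [1, [1.3, -3.8, 0], -2.8],
    [1, [1.6, -4.7, 0], -3.5],
    [1, [1.9, -5.6, 0], -4.2],
    [1, [2.25, -6.6, 0], -4.7],
    [1, [2.6, -7.6, 0], -4.7]
  ]
}}

```text
clock: 9.7
eef_pos: [0.447, -0.0033, 0.112]
eef_rot: [0.232, -3.132, -0.0]
contact_force: [1.2, -0.6, -1.0]
grip_width: 0.0412
```

Call:
{"api": "servo_tool", "payload": {
  "rows": [
    [1, [0, 0, 0.2], 0],
    [1, [0, 0, 0.4], 0],
    [1, [0, 0, 0.6], 0],
    [1, [0, 0, 0.6], 0],
    [1, [0, 0, 0.6], 0]
  ]
}}

```text
clock: 10.12
eef_pos: [0.449, -0.0015, 0.0879]
eef_rot: [0.228, -3.132, -0.001]
contact_force: [-0.4, -0.2, -1.1]
grip_width: 0.0414
```

```bash
python3 go.py .4484 -.0062 .031 98.33
```

```text
clock 10.1167 pos [ 0.449  -0.0015  0.0879] yaw 98.34 tilt [-0.001  0.    -1.   ] F [-0.4 -0.2 -1.1] w 0.0414 j6 -1.85
units [ 0.03  -0.116  1.424] twist 0.0
```

Call:
{"api": "servo_tool", "payload": {
  "rows": [
    [1, [0.03, -0.11, 0.3], 0],
    [1, [0.03, -0.11, 0.6], 0],
    [1, [0.03, -0.11, 0.9], 0],
    [1, [0.03, -0.11, 1.15], 0],
    [1, [0.03, -0.11, 1.3], 0],
    [1, [0.03, -0.11, 1.3], 0],
    [1, [0.03, -0.11, 1.3], 0]
  ]
}}

```text
clock: 10.7
eef_pos: [0.4485, -0.0064, 0.0367]
eef_rot: [0.228, -3.133, -0.0]
contact_force: [0.7, -0.5, -0.3]
grip_width: 0.041
```

```bash
python3 go.py .4484 -.0062 .0305 98.33; python3 - <<'E'
from plant import cams
import cv2
p,d=cams.camera('scene');cv2.imwrite('pics/s2.png',cv2.resize(p[150:300,200:400,::-1],None,fx=4,fy=4))
E
```

```text
clock 10.7 pos [ 0.4485 -0.0064  0.0367] yaw 98.31 tilt [-0.  0. -1.] F [ 0.7 -0.5 -0.3] w 0.041 j6 -1.86
units [0.001 0.006 0.156] twist -0.0
```

View pics/s2.png

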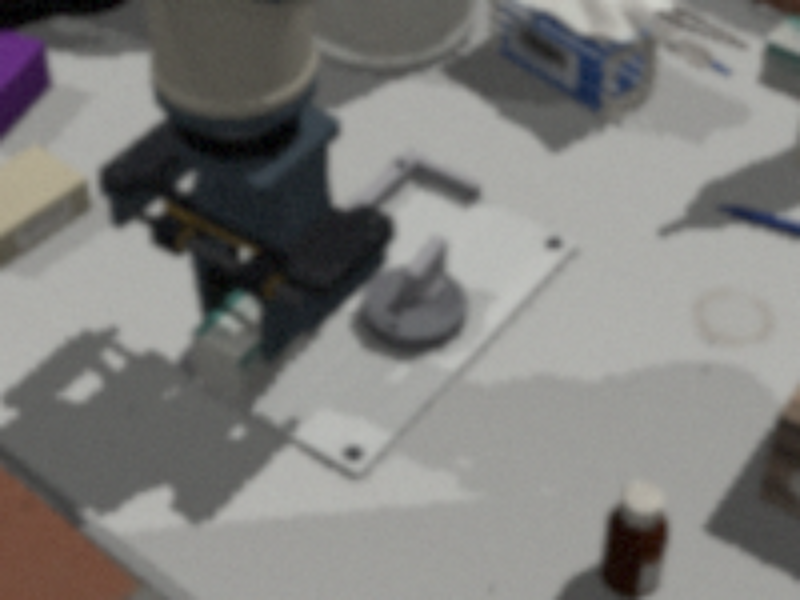

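The carton is at the near end at (235,350), held upright and inside the fence; the roller bar at (430,260) lies along the lane. Lowering to the floor.

Call:
{"api": "servo_tool", "payload": {
  "rows": [
    [1, [0, 0, 0.06], 0],
    [1, [0, 0, 0.11], 0],
    [1, [0, 0, 0.15], 0],
    [1, [0, 0, 0.15], 0],
    [1, [0, 0, 0.15], 0],
    [1, [0, 0, 0.15], 0]
  ]
}}

```text
clock: 11.25
eef_pos: [0.4483, -0.0069, 0.0307]
eef_rot: [0.226, -3.133, 0.0]
contact_force: [-0.3, -0.1, -0.6]
grip_width: 0.0408
```

```bash
python3 go.py .6086 .0173 .0305 98.33
```

```text
clock 11.25 pos [ 0.4483 -0.0069  0.0307] yaw 98.26 tilt [-0. -0. -1.] F [-0.3 -0.1 -0.6] w 0.0408 j6 -1.86
units [-4.053  0.023  0.006] twist -0.01
```

Call:
{"api": "servo_tool", "payload": {
  "rows": [
    [1, [0, 0.02, 0.02], 0],
    [1, [0, 0.02, 0.02], 0],
    [1, [-0.2, 0.02, 0.02], 0],
    [1, [-0.4, 0.02, 0.02], 0],
    [1, [-0.6, 0.02, 0.02], 0],
    [1, [-0.8, 0.02, 0.02], 0],
    [1, [-1, 0.02, 0.02], 0],
    [1, [-1.2, 0.02, 0.02], 0]
  ]
}}

```text
clock: 11.92
eef_pos: [0.4951, 0.0009, 0.0301]
eef_rot: [0.226, -3.132, -0.0]
contact_force: [-5.8, -0.4, 9.9]
grip_width: 0.0409
```

```bash
python3 go.py .6086 .0173 .0305 98.33
```

```text
clock 11.9167 pos [0.4951 0.0009 0.0301] yaw 98.27 tilt [-0.002  0.    -1.   ] F [-5.8 -0.4  9.9] w 0.0409 j6 -1.83
units [-2.867e+00 -2.000e-03 -1.400e-02] twist -0.01
```

Call:
{"api": "servo_tool", "payload": {
  "rows": [
    [1, [-0.15, 0, -0.01], 0],
    [1, [-0.3, 0, -0.01], 0],
    [1, [-0.45, 0, -0.01], 0],
    [1, [-0.6, 0, -0.01], 0],
    [1, [-0.75, 0, -0.01], 0],
    [1, [-0.9, 0, -0.01], 0],
    [1, [-1.05, 0, -0.01], 0],
    [1, [-1.2, 0, -0.01], 0]
  ]
}}

```text
clock: 12.58
eef_pos: [0.5438, 0.0078, 0.0303]
eef_rot: [0.226, -3.133, -0.0]
contact_force: [-0.4, 0.3, -0.3]
grip_width: 0.0411
```

```bash
python3 go.py .6086 .0173 .0305 98.33
```

```text
clock 12.5833 pos [0.5438 0.0078 0.0303] yaw 98.26 tilt [-0.  0. -1.] F [-0.4  0.3 -0.3] w 0.0411 j6 -1.81
units [-1.638  0.003 -0.006] twist -0.01
```

Call:
{"api": "servo_tool", "payload": {
  "rows": [
    [1, [-0.15, 0, 0], 0],
    [1, [-0.35, 0, 0], 0],
    [1, [-0.55, 0, 0], 0],
    [1, [-0.75, 0, 0], 0],
    [1, [-0.95, 0, 0], 0],
    [1, [-1.15, 0, 0], 0],
    [1, [-1.3, 0, 0], 0],
    [1, [-1.3, 0, 0], 0]
  ]
}}

```text
clock: 13.25
eef_pos: [0.5962, 0.0153, 0.0304]
eef_rot: [-0.227, 3.132, -0.0]
contact_force: [-1.0, -0.3, -0.2]
grip_width: 0.0414
```

```bash
python3 go.py .6086 .0173 .0305 98.33; python3 - <<'E'
from plant import cams
import cv2
p,d=cams.camera('scene');cv2.imwrite('pics/s3.png',cv2.resize(p[150:300,200:400,::-1],None,fx=4,fy=4))
E
```

```text
clock 13.25 pos [0.5962 0.0153 0.0304] yaw 98.28 tilt [ 0.001 -0.    -1.   ] F [-1.  -0.3 -0.2] w 0.0414 j6 -1.79
units [-0.314  0.004 -0.003] twist -0.01
```

View pics/s3.png

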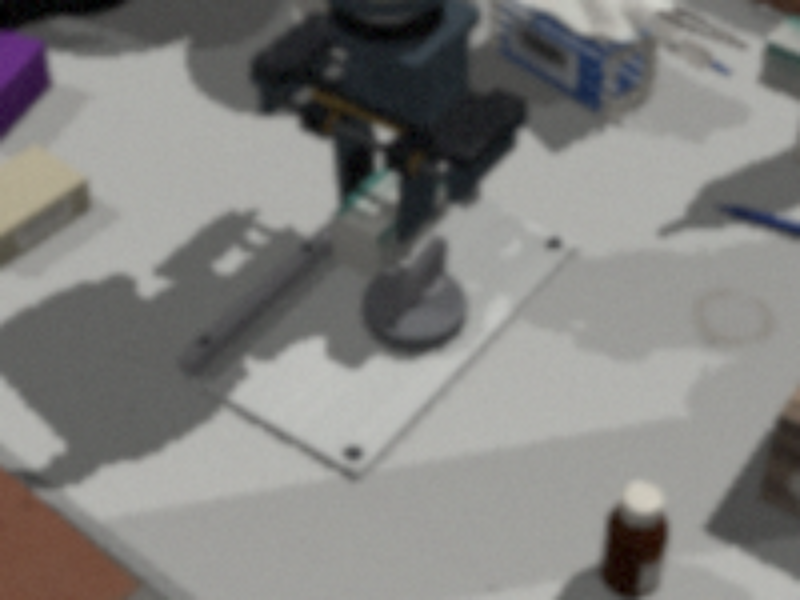

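The carton has gone through the gap and sits past the roller at (365,230). Next: push on gently to the stop.

Call:
{"api": "servo_tool", "payload": {
  "rows": [
    [1, [-0.08, 0, 0], 0],
    [1, [-0.16, 0, 0], 0],
    [1, [-0.24, 0, 0], 0],
    [1, [-0.32, 0, 0], 0],
    [1, [-0.4, 0, 0], 0],
    [1, [-0.4, 0, 0], 0]
  ]
}}

```text
clock: 13.8
eef_pos: [0.6113, 0.0175, 0.0304]
eef_rot: [-0.226, 3.133, -0.0]
contact_force: [-0.5, -0.5, -0.9]
grip_width: 0.0408
```

Call:
{"api": "servo_tool", "payload": {
  "rows": [
    [1, [-0.04, 0, 0], 0],
    [1, [-0.08, 0, 0], 0],
    [1, [-0.08, 0, 0], 0]
  ]
}}

```text
clock: 14.05
eef_pos: [0.6139, 0.0179, 0.0303]
eef_rot: [-0.226, 3.133, -0.0]
contact_force: [-0.1, -0.7, -0.3]
grip_width: 0.041
```

```bash
python3 go.py .6145 .0181 .0305 98.33
```

```text
clock 14.05 pos [0.6139 0.0179 0.0303] yaw 98.26 tilt [ 0. -0. -1.] F [-0.1 -0.7 -0.3] w 0.041 j6 -1.78
units [-0.015  0.002 -0.004] twist -0.01
```

Call:
{"api": "servo_tool", "payload": {
  "rows": [
    [-0.3, [0, 0, 0], 0],
    [-0.3, [0, 0, 0], 0],
    [-0.3, [0, 0, 0], 0],
    [-0.3, [0, 0, 0], 0],
    [-0.3, [0, 0, -0.5], 0],
    [-0.3, [0, 0, -1.2], 0],
    [-0.3, [0, 0, -2], 0],
    [-0.3, [0, 0, -3], 0]
  ]
}}

```text
clock: 14.72
eef_pos: [0.6124, 0.018, 0.1502]
eef_rot: [0.226, -3.13, -0.001]
contact_force: [0.7, -0.9, -0.7]
grip_width: 0.059
```

Call:
{"api": "servo_tool", "payload": {
  "rows": [
    [-1, [0, 0.8, -0.3], 0],
    [-1, [0, 1.6, -0.6], 0],
    [-1, [0, 2.5, -1], 0],
    [-1, [0, 3.5, -1], 0],
    [-1, [0, 4.5, -1], 0],
    [-1, [0, 5.5, -1], 0],
    [-1, [0, 5.5, -1], 0],
    [-1, [0, 5.5, -1], 0]
  ]
}}

```text
clock: 15.38
eef_pos: [0.5814, 0.2377, 0.1902]
eef_rot: [0.231, -3.133, -0.0]
contact_force: [0.2, -0.5, -0.1]
grip_width: 0.0909
```

```bash
python3 go.py .6145 .0181 .0305 98.33; python3 - <<'E'
from h import *
p,d=cams.camera('top');X=cloud('top',d);cv2.imwrite('pics/t2.png',p[:,:,::-1])
th=np.radians(8.34);o=np.array([.56014,.01088]);M=np.array([[np.cos(th),-np.sin(th)],[np.sin(th),np.cos(th)]])
w=X[130:280,240:360].reshape(-1,3);q=(w[:,:2]-o)@M;Q=np.c_[q,w[:,2]]
for n,k in(('carton',(Q[:,2]>.045)&(Q[:,2]<.06)&(Q[:,1]>-.04)),('bar',(Q[:,2]>.042)&(Q[:,2]<.06)&(Q[:,1]<-.045)&(abs(Q[:,0])<.04))):
    print(n,k.sum(),rect(Q[k]),np.median(Q[k,2]))
for n,(u0,u1,v0,v1,a,b) in dict(slides=(170,210,225,285,.025,.045),vial=(390,425,215,245,.06,.1)).items():
    w=X[v0:v1,u0:u1].reshape(-1,3);print(n,rect(w[(w[:,2]>a)&(w[:,2]<b)]))
E
```

```text
clock 15.3833 pos [0.5814 0.2377 0.1902] yaw 98.45 tilt [-0.  0. -1.] F [ 0.2 -0.5 -0.1] w 0.0909 j6 -1.43
units [-0.013 -5.551  3.993] twist 0.02
carton 648 (array([58.9, -1.4]), array([40.3, 90. ]), 89.8) 0.05068559118022245
bar 98 (array([ -0.3, -59.3]), array([43. , 12.2]), 7.3) 0.05103454835258362
slides (array([0., 0.]), array([0., 0.]), 0.0)
vial (array([ 491. , -287.8]), array([21.3, 22.8]), 2.7)
```

View pics/t2.png

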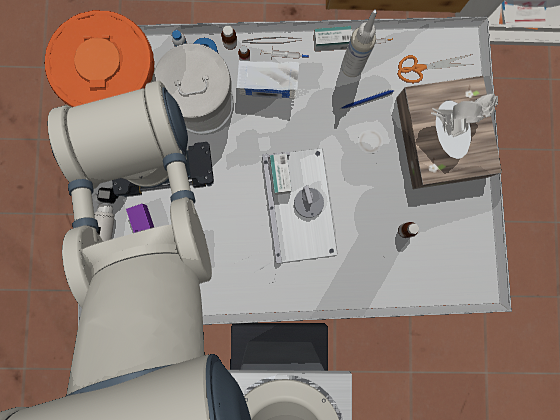

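The carton stands at the stop at (283,172), the bar at (308,197) lies along the lane, and the bottle at (407,230) has not moved. The arm hides the slide box here, but s3 showed it in place. The arm is free of everything, so I'm handing in.

```bash
python3 -c "
from plant import ctrl
print(ctrl.job_done())"
```

```text
the job is handed in; nothing more can be done
None
```

I turned the roller by its bar, stood the sleeve carton on the near end of the lane, slid it through the gap to the end stop, and let go. I handed the job in at about 15.5 s; no verdict was reported.

**Roller:** the last picture puts it at about 1.70 rad, a gap of about 48 mm. That leaves about 7 mm to spare.

**Carton:** its centre is at lane x = 58.9 mm and y = -1.4 mm, and it stands lengthwise to within 0.2°. Its top is 50.7 mm up, so it is flat on the lane floor.

**Slide through the gap:** the side force stayed under 1 N in the readings between moves. At the start I briefly pressed about 10 N on the floor and corrected it. I felt no contact at the stop; by the measurement the carton is about 1 mm short of it.

**Bystanders:** the bottle moved less than 1 mm by measurement. The arm hid the slide box in the last top view, so I couldn't measure it again. The scene picture just before the final push showed it in place, and the only move near it after that was the arm withdrawing past it with the fingers 0.15–0.19 m up.

**Disagreement:** the camera and the arm differed by about 2 mm on where the bar was. I corrected the later moves for that.

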